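# Clip the shade carrier onto the lamp arm and slide it home

### The job

Pick up the brass spring clip that carries the lamp's shade, press it down through its gap onto the lamp's level arm at about the middle of the bare part, so that it snaps fully over the rod (never pressing with 20 N or more). Then slide it along the arm until it meets the sprung copper washer of the stop collar, and lean on it firmly but gently for a moment (about 10 N, never 15 N or more) before letting go: leave it upright on the rod, touching the washer. Do not shove the lamp with the robot, and leave the bulb, dish, coaster and comb where they are.

Things in the scene. Friction and masses are not known exactly. Their poses are not given: they have to be found in the camera images.
- lamp: squat brass table lamp, fixed. Round base 130 mm across, 28 mm high; origin at the centre of its underside. A post along z carries a level round arm 12 mm in diameter, its axis 130 mm above the table, running along +y to the stop collar and the bulb socket. The post's ball top is 26 mm across, so the bare arm begins at y = 13 mm. A short tail with a ball reaches 43 mm to -y.
- socket: empty bayonet socket at the arm's end: flange 36 mm across, shell 38 mm long beyond; origin at the centre of the flange's near face (as seat). In front of it on the arm a steel stop collar is clamped, and on that a sprung copper washer 32 mm across (travel 2 mm, 1 to 2 N, then hard). The washer's near face is 17 to 31 mm before the flange, set anew each time and not reported: see or feel it.
- rod_mid (a point): point on the arm's axis near the middle of the bare part, 50 mm from the lamp's axis and 70 mm before seat; axes as the lamp, +y along the arm towards the socket
- seat (a point): point on the arm's axis in the plane of the socket flange's near face, 120 mm from the lamp's axis; axes as the lamp, +y along the arm into the socket
- clip: loose brass spring clip, about 0.09 kg, standing on two flared lips, gap downwards; origin at the centre of its underside. Bore along y, 26 mm long, axis 17 mm above the origin; the same if turned half round. Top plate 32 (x) by 26 (y) mm, 23 to 29 mm high; on it an upright grip tab 10 mm thick (x), 24 mm wide (y), 29 to 65 mm high: pinch it from above across x.
- clip_bore (a point): centre of the clip's bore; axes as the clip. On the rod it lies on the arm's axis; home, it is 13 mm before the washer's near face. Two sprung jaws (1 N/mm each, lips flaring to 27 mm) leave a gap of 8 mm for the 12 mm rod: snapping on takes a downward push of about 8 to 15 N, then the top plate stops hard on the rod; sliding along drags with about 2 to 5 N.
- clip_tab (a point): middle of the clip's grip tab, 51 mm above the clip's origin: a good TCP height for the grasp; squeeze with about 40 N so that it does not slip
- bulb: pearl glass bulb lying on its side, globe 56 mm across, 90 mm long, loose; origin at the centre of the globe. Bystander.
- dish: blue cloisonne pin dish, 90 mm across, 22 mm high, loose; origin under its centre. Bystander.
- coaster: round celadon coaster, 94 mm across, 8 mm thick, loose; origin under its centre. Bystander.
- comb: tortoiseshell comb, 140 mm (x) by 38 mm (y), 5 mm thick, lying flat, loose; origin under its middle. Bystander.
Mind the look-alikes: they are no part of the job. Of the things that look like the clip, take the one that is nearest to the robot's base at the start.

How it is judged:
By the outcome, as a careful person would: the job done as asked, in the order asked, and still so for the second after the job is handed in, with the robot touching nothing.
It also fails if it takes over 58 s, if anything falls off the work surface, if the arm or the gripper's body presses on something with over 40 N, if the wrist force passes 120 N, or if a joint passes its speed limit or range.

### The arm

A 7-joint arm with a two-finger parallel gripper is mounted at the origin on the work surface. World frame = base frame: x ahead of the robot, y to its left, z up, the work surface at z = 0. Lengths are in m, angles in rad, forces in N, time in s.
With the tool pointing down it reaches from about 0.35 to 0.9 m from the base axis. Payload 7.2 kg.
Tool frame: the origin (TCP) lies between the finger pads, 19 mm behind the fingertips; this is the grasp point; z points along the fingers, y is the line along which they close (so a half turn about z gives the same grasp; the last joint's range is limited). The gripper opens to 85 mm and grips with 20 to 120 N. Pads are 22 mm wide; open, the fingers measure 114 mm over their backs; the gripper's body (76 mm by 85 mm) begins 54 mm behind the grasp point. The pads swing forward as they close: fully open they stand 13 mm farther back than shut.
Start: joints at [1.163, 0.411, -0.013, 1.596, 0.006, 1.134, -0.082], TCP at [0.208, -0.589, 0.25] pointing down, gripper open.
Joint ranges: [-2.95, 2.95], [-0.29, 1.99], [-1.47, 1.44], [0.14, 2.54], [-1.03, 4.17], [0.13, 1.85], [-2.86, 2.86]. Speed limits (rad/s): [2.39, 2.39, 3.01, 3.01, 3.14, 3.14, 3.14].

### API

Orientations are given as a unit quaternion [w, x, y, z].
In Python, from plant import status, eyes, job gives the robot as it stands. The module is installed in compiled form; this text tells all that it offers.
- The arm moves only by the tool send_rows, never from a script. Its argument "commands" is a list of rows, each a list of 5 numbers: the shift along the world's x, y, z in mm, then the turn about the world's z in rad, then the finger opening in mm, from 0 to 85.4. In form: [[x, y, z, turn, jaw], ...]. A call has 1 to 20 rows; each row is the pose to reach, as a shift and turn from the pose commanded when the call began; what a row does not reach only later rows make up. A row lasts 1/12 s, in which the tool goes at most 41.7 mm and 7.16 degrees, less where a joint would pass 70% of its speed; a pose out of reach is approached as far as the arm can. A call with a gripper value outside its range is refused whole. The fingers move at their own pace and stop on an object; the grip force is fixed at half the most. Time passes only in rows, so rows that repeat a pose let the fingers close. It gives the time, the measured TCP pose, the force, the opening and the grip force at its end, in the units of the state.
- status.state(): the state, without advancing time (a new reading comes with each control period).
- eyes.get_image(name): name is "scene" or "top" or "wrist"; returns the picture (420x560x3 uint8, red, green, blue); there is no depth.
- eyes.calibration(name): a dict with "intrinsics" (3x3 intrinsics, pixels), "extrinsics" (4x4, takes a point from world to camera coordinates). Camera axes: x right, y up, looking along -z (the intrinsics and any distortion apply to the point x, -y, -z); pixel columns grow to the right and rows downward; lengths in m; the calibration is good to about 2 mm. A picture is of the moment at which its call begins: read the wrist's pose just before it. calibration takes no time and is no camera call; for the wrist camera it gives the pose at the moment of the call.
- job.sign_off(): hands the job in; it is judged then, once.
The state is a dict: "time_s": time; "joints": joint angles; "qvel": joint speeds; "joint_torque": joint torques, N m; "tcp_pos": TCP position; "tcp_rot": TCP orientation; "wrist_force": force on the tool from outside, world axes, zero at the start; "moment": the same for the moment, N m; "opening": opening from 0.0 (shut) to 1.0 (fully open); "finger_force": force on a finger pad.
Only numpy, scipy, OpenCV 4.12 (cv2) and the standard library are available. Lean on these libraries where they do the work, as an engineer would, in place of code of your own. Each camera call takes 0.05 s, during which the arm holds its last target. There are 200 camera calls.

## Working session

There is one attempt and no reset: what is moved stays moved. The work goes in short steps, Python scripts to look and compute and a tool call to move; the robot and the scene stay as the last step left them, time stands still between calls to the robot, and variables do not carry over. Pictures are saved under pics/ and viewed, at most 10 in all, crops included, and the job is handed in when it is done.

Besides the shell and the picture viewer there is one more tool, called after "Emit:" by a JSON object that holds its "op" and its "data", one argument or row to a line. send_rows: Moves the arm, as the interface text tells. Its arguments: {"type":"object","properties":{"commands":{"type":"array","items":{"type":"array","items":{"type":"number"}}}},"required":["commands"]}

```bash
mkdir -p pics; python3 - <<'E'
from plant import status, eyes, job
import cv2,numpy as np
print(status.state())
for n in("scene","top"):
    im=eyes.get_image(n); cv2.imwrite(f"pics/{n}0.png",im[:,:,::-1]); c=eyes.calibration(n);print(n,c["intrinsics"],np.round(c["extrinsics"],4),c.keys())
E
```

```text
{'time_s': 0.0, 'joints': array([ 1.16281754,  0.41194927, -0.01270851,  1.59704315,  0.00561217,
        1.13428499, -0.08214755]), 'qvel': array([ 0.00139829, -0.00063998, -0.00040374,  0.00053273,  0.00098839,
       -0.0014141 ,  0.00022692]), 'joint_torque': array([-3.30388239e-04, -6.00634861e+01,  6.81860559e-01, -2.99412918e+01,
        1.37870887e-02,  1.05819179e-02, -1.36906618e-05]), 'tcp_pos': array([ 0.20810281, -0.58884736,  0.24912266]), 'tcp_rot': array([-7.99264841e-04,  9.85596458e-01,  1.69112219e-01, -2.02587994e-04]), 'wrist_force': array([ 0.98181503, -0.37837968, -0.79430209]), 'moment': array([-0.02970873, -0.00327439, -0.04831879]), 'finger_force': 0.0, 'opening': 1.001802579586747}
scene [[419.84765118   0.         289.15612752]
 [  0.         419.84765118 210.51239008]
 [  0.           0.           1.        ]] [[-0.8591  0.5117  0.0045  0.4978]
 [-0.2793 -0.4763  0.8338  0.0773]
 [ 0.4288  0.7151  0.5521 -1.3624]
 [ 0.      0.      0.      1.    ]] dict_keys(['intrinsics', 'extrinsics'])
top [[424.7532147    0.         278.811204  ]
 [  0.         424.7532147  210.31769793]
 [  0.           0.           1.        ]] [[-0.0186 -0.9997 -0.018   0.0093]
 [ 0.9875 -0.0212  0.1563 -0.5962]
 [-0.1567 -0.0149  0.9875 -1.1094]
 [ 0.      0.      0.      1.    ]] dict_keys(['intrinsics', 'extrinsics'])
```

View pics/scene0.png

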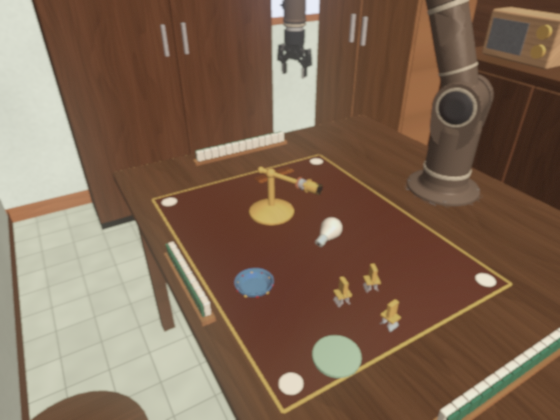

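View pics/top0.png

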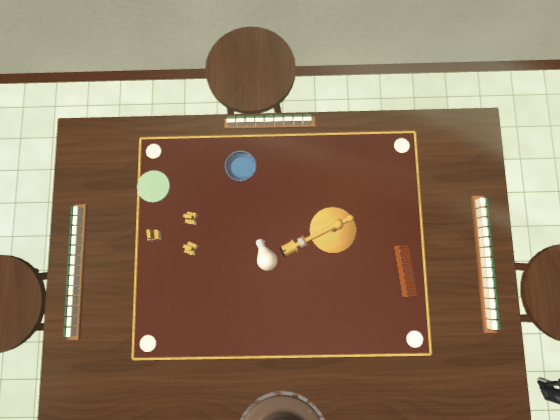

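The scene view shows the lamp at (272,200), three clip-like things at (343,292), (372,278) and (391,315), plus the bulb, dish and coaster. In the top view the clip-like things are at (190,217), (153,235) and (190,249). The lamp base is at (332,230), and its arm points lower left to the socket at (290,248). I'll measure each one and enlarge.

```bash
cat > h.py <<'E'
import numpy as np,cv2
from plant import status,eyes,job
def ray(c,u,v):
    K,E=c["intrinsics"],c["extrinsics"];R,t=E[:3,:3],E[:3,3]
    d=np.array([(u-K[0,2])/K[0,0],-(v-K[1,2])/K[1,1],-1.]);return -R.T@t,R.T@d
def plane(c,u,v,z):
    o,d=ray(c,u,v);return o+d*(z-o[2])/d[2]
def proj(c,p):
    K,E=c["intrinsics"],c["extrinsics"];q=E[:3,:3]@np.asarray(p)+E[:3,3]
    return K[0,0]*q[0]/-q[2]+K[0,2],K[1,1]*q[1]/q[2]+K[1,2]
def mid(a,b):
    (o,d),(p,e)=a,b
    s=np.linalg.lstsq(np.c_[d,-e],p-o,rcond=None)[0];x,y=o+d*s[0],p+e*s[1]
    return (x+y)/2,np.linalg.norm(x-y)
E
python3 - <<'E'
from h import *
t=eyes.calibration("top")
for u,v in[(190,217),(153,235),(190,249)]:
    p=plane(t,u,v,.035);print(u,v,p.round(3),np.hypot(p[0],p[1]).round(3))
    print(proj(eyes.calibration("scene"),p))
p=plane(t,332,230,.028);print("lamp",p.round(3))
im=cv2.imread("pics/top0.png")
a=cv2.resize(im[195:270,135:210],(600,600),interpolation=cv2.INTER_CUBIC);cv2.imwrite("pics/c1.png",a)
s=cv2.imread("pics/scene0.png")
a=cv2.resize(s[255:335,320:420],(800,600),interpolation=cv2.INTER_CUBIC)[:, :];cv2.imwrite("pics/c2.png",a)
E
```

```text
190 217 [0.585 0.242 0.035] 0.633
(np.float64(343.82159123945496), np.float64(289.23968398837974))
153 235 [0.537 0.344 0.035] 0.638
(np.float64(391.97120546927283), np.float64(310.80595174363305))
190 249 [0.497 0.241 0.035] 0.552
(np.float64(374.4928643168956), np.float64(275.02463810293386))
lamp [ 0.542 -0.147  0.028]
```

View pics/c1.png

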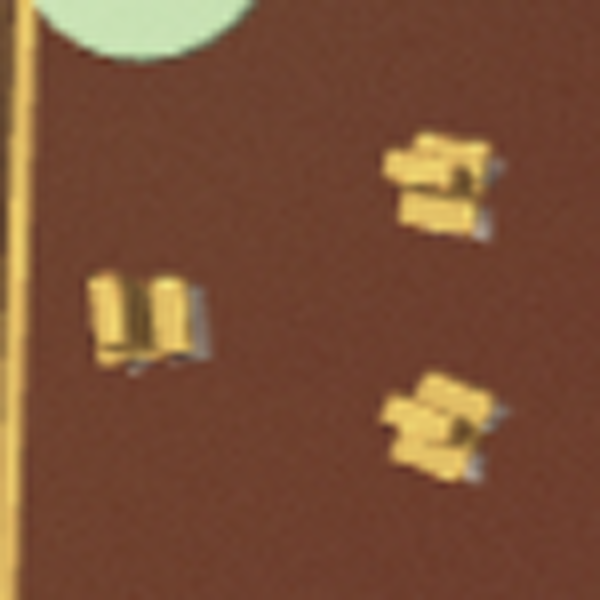

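The three candidates in the top view are (190,249) at 0.552 m from the base, (190,217) at 0.633 m and (153,235) at 0.638 m. The first is clearly the nearest, and the crop confirms it: plate, upright tab and grey lips, at crop (440,425). I'll move above it.

Emit:
{"op": "send_rows", "data": {
  "commands": [
    [200, 450, 30, 0.93, 85.4],
    [200, 450, 30, 0.93, 85.4],
    [200, 450, 30, 0.93, 85.4],
    [200, 450, 30, 0.93, 85.4],
    [200, 450, 30, 0.93, 85.4],
    [200, 450, 30, 0.93, 85.4],
    [200, 450, 30, 0.93, 85.4],
    [200, 450, 30, 0.93, 85.4],
    [200, 450, 30, 0.93, 85.4],
    [200, 450, 30, 0.93, 85.4],
    [200, 450, 30, 0.93, 85.4],
    [200, 450, 30, 0.93, 85.4],
    [280, 830, 0, 0.93, 85.4],
    [280, 830, 0, 0.93, 85.4],
    [280, 830, 0, 0.93, 85.4],
    [280, 830, 0, 0.93, 85.4],
    [280, 830, 0, 0.93, 85.4],
    [280, 830, 0, 0.93, 85.4],
    [280, 830, 0, 0.93, 85.4],
    [280, 830, 0, 0.93, 85.4]
  ]
}}

```text
time_s: 1.77
tcp_pos: [0.4767, 0.1877, 0.254]
tcp_rot: [0.0, 0.805, 0.593, -0.0]
wrist_force: [1.1, -0.1, 0.3]
opening: 0.998
finger_force: 0.0
```

Emit:
{"op": "send_rows", "data": {
  "commands": [
    [5, 50, 0, 0, 85.4],
    [5, 50, 0, 0, 85.4],
    [5, 50, 0, 0, 85.4],
    [5, 50, 0, 0, 85.4],
    [5, 50, 0, 0, 85.4]
  ]
}}

```text
time_s: 2.18
tcp_pos: [0.4818, 0.2343, 0.2539]
tcp_rot: [0.0, 0.806, 0.593, -0.001]
wrist_force: [0.0, -0.2, -0.0]
opening: 0.998
finger_force: 0.0
```

```bash
python3 - <<'E'
from h import *
print(status.state()["tcp_pos"],status.state()["tcp_rot"])
c=eyes.calibration("wrist");im=eyes.get_image("wrist");cv2.imwrite("pics/w0.png",im[:,:,::-1])
import pickle;pickle.dump(c,open("w0.pkl","wb"))
print(c["intrinsics"][0],np.round(ray(c,280,210),3),proj(c,[.497,.241,.035]))
E
```

```text
[0.48183656 0.2343191  0.2539477 ] [ 3.77635524e-04  8.05532271e-01  5.92551469e-01 -6.11652092e-04]
[327.7533169    0.         284.20241496] [[ 0.505  0.307  0.377]
 [-0.105 -0.294 -0.95 ]] (np.float64(296.16515888326114), np.float64(167.96172805530782))
```

View pics/w0.png

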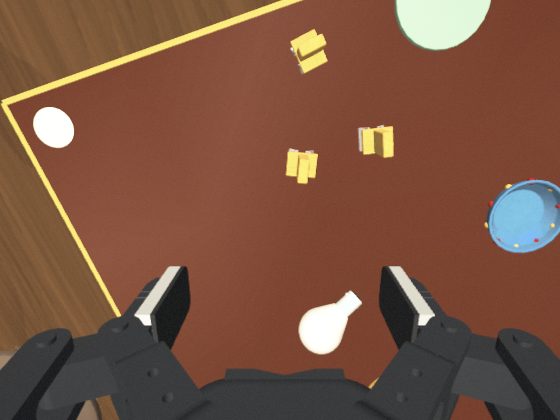

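The wrist view shows the target clip at (302,165), the decoys at (377,141) and (309,51), the bulb at (325,325), and the dish and coaster on the right. I'll enlarge the target to get the tab's edges.

```bash
python3 - <<'E'
from h import *
im=cv2.imread("pics/w0.png")
cv2.imwrite("pics/w0c.png",cv2.resize(im[135:195,262:342],(800,600),interpolation=cv2.INTER_CUBIC))
E
```

```text
(no output)
```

View pics/w0c.png

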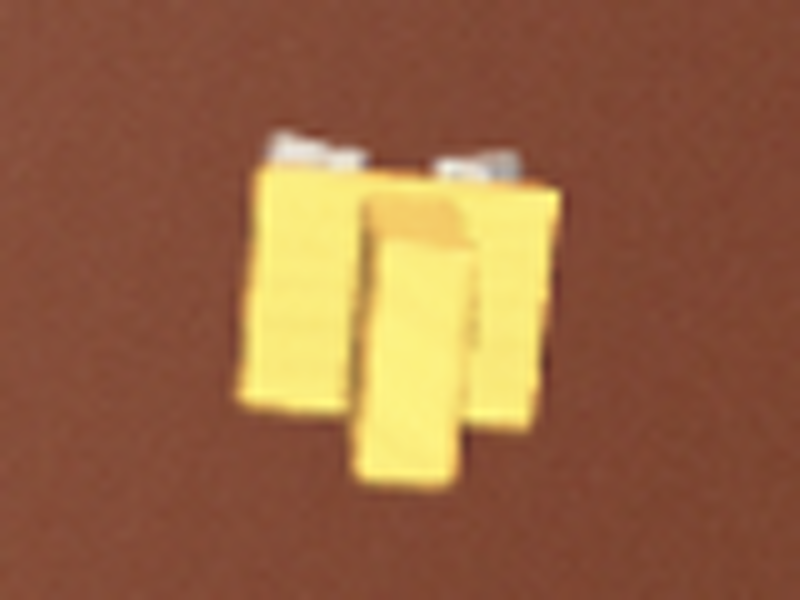

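```bash
python3 - <<'E'
from h import *
import pickle
c=pickle.load(open("w0.pkl","rb"))
f=lambda L,z:np.array([plane(c,262+x/10-.45,135+y/10-.45,z) for x,y in L])
for n,P in(("plate",f([(260,168),(562,190),(530,430),(238,405)],.029)),("tab",f([(372,238),(472,245),(457,488),(355,482)],.065))):
    w=P[1]-P[0]+P[2]-P[3];l=P[0]-P[3]+P[1]-P[2]
    print(n,P.mean(0).round(4),np.linalg.norm(w)/2,np.linalg.norm(l)/2,np.arctan2(w[1],w[0]),np.arctan2(l[1],l[0]))
E
```

```text
plate [0.5032 0.2418 0.029 ] 0.031888840601091165 0.025818202558335744 -0.3815367894200593 1.1726782728098961
tab [0.503 0.242 0.065] 0.009771987272049325 0.023834288923386 -0.3668948508988766 1.2213628467411897
```

The measured plate is 31.9 × 25.8 mm and the tab 9.8 × 23.8 mm, which match the given sizes. The clip's centre is at (503, 242) mm and its x axis at -0.375 rad. I'll go down and grip.

Emit:
{"op": "send_rows", "data": {
  "commands": [
    [21, 7.5, -50, -0.07, 50],
    [21, 7.5, -90, -0.07, 50],
    [21, 7.5, -125, -0.07, 50],
    [21, 7.5, -155, -0.07, 50],
    [21, 7.5, -175, -0.07, 50],
    [21, 7.5, -190, -0.07, 50],
    [21, 7.5, -198, -0.07, 50],
    [21, 7.5, -202, -0.07, 50],
    [21, 7.5, -202, -0.07, 50],
    [21, 7.5, -202, -0.07, 50],
    [21, 7.5, -202, -0.07, 50]
  ]
}}

```text
time_s: 3.15
tcp_pos: [0.5036, 0.2435, 0.0536]
tcp_rot: [0.0, 0.826, 0.564, 0.001]
wrist_force: [-0.4, -0.3, -0.7]
opening: 0.586
finger_force: 0.0
```

Emit:
{"op": "send_rows", "data": {
  "commands": [
    [0, 0, 0, 0, 30],
    [0, 0, 0, 0, 20],
    [0, 0, 0, 0, 12],
    [0, 0, 0, 0, 5],
    [0, 0, 0, 0, 0],
    [0, 0, 0, 0, 0],
    [0, 0, 0, 0, 0],
    [0, 0, 0, 0, 0],
    [0, 0, 0, 0, 0],
    [0, 0, 0, 0, 0]
  ]
}}

```text
time_s: 3.98
tcp_pos: [0.503, 0.2436, 0.0526]
tcp_rot: [0.0, 0.825, 0.565, 0.0]
wrist_force: [-0.8, -0.0, 5.2]
opening: 0.105
finger_force: 61.9
```

Emit:
{"op": "send_rows", "data": {
  "commands": [
    [0, 0, 5, 0, 0],
    [0, 0, 15, 0, 0],
    [0, 0, 40, 0, 0],
    [0, 0, 80, 0, 0],
    [0, 0, 120, 0, 0],
    [0, 0, 160, 0, 0],
    [0, -40, 200, 0.1, 0],
    [0, -80, 210, 0.2, 0],
    [0, -120, 210, 0.3, 0],
    [0, -160, 210, 0.4, 0],
    [0, -190, 210, 0.5, 0],
    [0, -210, 210, 0.6, 0],
    [0, -220, 210, 0.7, 0],
    [0, -220, 210, 0.8, 0],
    [0, -220, 210, 0.8, 0],
    [0, -220, 210, 0.8, 0]
  ]
}}

```text
time_s: 5.32
tcp_pos: [0.5025, 0.0236, 0.2627]
tcp_rot: [-0.0, 0.542, 0.841, 0.0]
wrist_force: [-0.1, -0.2, -1.0]
opening: 0.107
finger_force: 61.1
```

```bash
python3 - <<'E'
from h import *
import pickle
s=status.state();print(s["tcp_pos"],s["tcp_rot"],s["wrist_force"],s["opening"])
c=eyes.calibration("wrist");im=eyes.get_image("wrist");cv2.imwrite("pics/w1.png",im[:,:,::-1])
pickle.dump(c,open("w1.pkl","wb"))
E
```

```text
[0.50248887 0.0235679  0.26265435] [-8.76079231e-05  5.41685712e-01  8.40581091e-01  1.02457128e-04] [-0.06520286 -0.17566035 -1.00498824] 0.10695116651249931
```

View pics/w1.png

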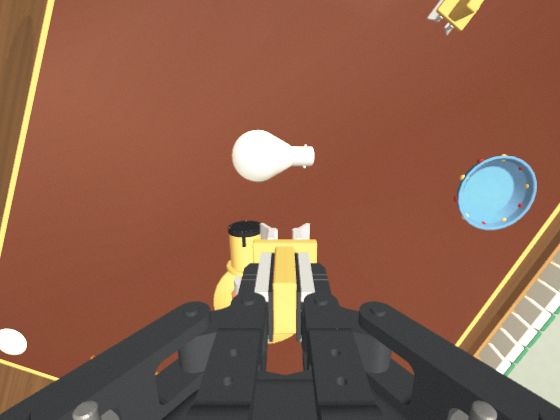

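The wrist view shows the held clip at (285,290), with the socket end at (243,235) partly hidden. The bulb is at (262,155). I'll move back over the post to see the arm ahead.

Emit:
{"op": "send_rows", "data": {
  "commands": [
    [9, -40, 0, 0, 0],
    [18, -80, 0, 0, 0],
    [27, -120, 0, 0, 0],
    [36, -155, 0, 0, 0],
    [36, -165, 0, 0, 0],
    [36, -165, 0, 0, 0],
    [36, -165, 0, 0, 0],
    [36, -165, 0, 0, 0]
  ]
}}

```text
time_s: 6.03
tcp_pos: [0.5388, -0.1394, 0.2625]
tcp_rot: [-0.0, 0.54, 0.842, 0.0]
wrist_force: [0.9, 1.6, -0.4]
opening: 0.103
finger_force: 61.1
```

```bash
python3 - <<'E'
from h import *
import pickle
s=status.state();print(s["tcp_pos"],s["tcp_rot"],s["wrist_force"],s["opening"])
c=eyes.calibration("wrist");im=eyes.get_image("wrist");cv2.imwrite("pics/w2.png",im[:,:,::-1])
pickle.dump(c,open("w2.pkl","wb"))
E
```

```text
[ 0.53879784 -0.13935382  0.26248479] [-1.85379564e-04  5.39773139e-01  8.41810425e-01  3.64656915e-04] [ 0.86489988  1.60141938 -0.40774754] 0.10272255316228494
```

View pics/w2.png

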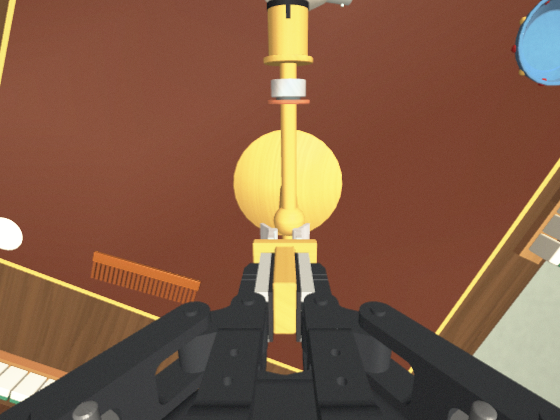

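The lamp arm runs almost straight up the image: post ball at (289,220), bare rod around column 288, copper washer at row 101, steel collar at row 88, flange at row 60.

```bash
python3 - <<'E'
from h import *
import pickle
c=pickle.load(open("w2.pkl","rb"));im=cv2.imread("pics/w2.png").astype(int)
yel=im[:,:,1]>120
P=[]
for r in list(range(67,76,2))+list(range(107,128,3)):
    x=np.where(yel[r,265:315])[0]+265;m=(x.min()+x.max())/2
    p=plane(c,m,r,.13);P.append(p);w=np.linalg.norm(plane(c,x.max()+.5,r,.13)-plane(c,x.min()-.5,r,.13));print(r,x.min(),x.max(),p.round(4),round(w,4))
for r in range(140,206,16): print(r,im[r,274:304].sum(1))
print("col288",[(r,tuple(im[r,288]),tuple(im[r,275])) for r in range(56,108,1) if r<66 or r>78 ])
P=np.array(P);d=np.polyfit(P[:,1],P[:,0],1);print("dir",np.arctan2(1,d[0]))
for u,v in((289,220),(288,101),(288,64)):
    print(u,v,plane(c,u,v,.13).round(4))
b=plane(c,288,182,.028);print("base c",b)
E
```

```text
67 280 296 [ 0.4984 -0.0462  0.13  ] 0.0122
69 280 296 [ 0.499  -0.0474  0.13  ] 0.0123
71 280 296 [ 0.4996 -0.0486  0.13  ] 0.0123
73 281 296 [ 0.5005 -0.0497  0.13  ] 0.0116
75 280 296 [ 0.5007 -0.0511  0.13  ] 0.0123
107 281 296 [ 0.5104 -0.071   0.13  ] 0.0119
110 281 296 [ 0.5113 -0.073   0.13  ] 0.012
113 281 296 [ 0.5122 -0.0749  0.13  ] 0.012
116 281 296 [ 0.5131 -0.0769  0.13  ] 0.012
119 281 296 [ 0.514  -0.0789  0.13  ] 0.0121
122 281 296 [ 0.515  -0.0809  0.13  ] 0.0121
125 281 296 [ 0.5159 -0.0829  0.13  ] 0.0121
140 [622 621 626 633 635 627 590 434 429 497 551 592 608 615 622 621 622 623
 623 621 606 592 597 635 642 640 642 646 645 636]
156 [633 618 619 634 636 625 594 416 422 494 541 582 605 618 618 621 619 623
 628 621 607 588 604 641 639 636 642 646 642 637]
172 [619 629 622 619 623 629 605 466 405 481 534 580 605 610 618 623 620 626
 623 621 604 585 598 637 635 631 630 628 625 629]
188 [623 619 612 613 614 599 417 322 400 465 528 571 599 613 617 621 623 624
 624 624 604 585 588 624 623 622 623 622 627 630]
204 [577 584 585 580 558 430 322 350 390 447 519 569 596 604
[... 3418 characters left out ...]
(85), np.int64(122), np.int64(209))), (103, (np.int64(97), np.int64(142), np.int64(231)), (np.int64(77), np.int64(111), np.int64(187))), (104, (np.int64(124), np.int64(229), np.int64(250)), (np.int64(58), np.int64(82), np.int64(140))), (105, (np.int64(130), np.int64(241), np.int64(252)), (np.int64(57), np.int64(77), np.int64(133))), (106, (np.int64(128), np.int64(239), np.int64(252)), (np.int64(58), np.int64(79), np.int64(134))), (107, (np.int64(130), np.int64(240), np.int64(252)), (np.int64(56), np.int64(75), np.int64(132)))]
dir 2.014460663291806
289 220 [ 0.5484 -0.152   0.13  ]
288 101 [ 0.5083 -0.0673  0.13  ]
288 64 [ 0.4976 -0.0444  0.13  ]
base c [ 0.54526863 -0.14427467  0.028     ]
```

The rod's width comes out at 12.0–12.3 mm. Rod_mid taken from the ball and from the flange agree within 1 mm: (527, -106.5) mm, arm direction 2.012 rad. I'll hover just above it.

Emit:
{"op": "send_rows", "data": {
  "commands": [
    [-12, 33, 0, 0.013, 0],
    [-12, 33, -20, 0.013, 0],
    [-12, 33, -40, 0.013, 0],
    [-12, 33, -55, 0.013, 0],
    [-12, 33, -64, 0.013, 0],
    [-12, 33, -64, 0.013, 0],
    [-12, 33, -64, 0.013, 0],
    [-12, 33, -64, 0.013, 0]
  ]
}}

```text
time_s: 6.75
tcp_pos: [0.5274, -0.1081, 0.1993]
tcp_rot: [0.001, 0.535, 0.845, 0.0]
wrist_force: [0.2, -0.6, -0.9]
opening: 0.104
finger_force: 61.1
```

```bash
python3 - <<'E'
from h import *
import pickle
s=status.state();print(s["tcp_pos"],s["tcp_rot"],s["wrist_force"],s["opening"])
c=eyes.calibration("wrist");im=eyes.get_image("wrist");cv2.imwrite("pics/w3.png",im[:,:,::-1])
pickle.dump(c,open("w3.pkl","wb"))
t=s["tcp_pos"];d=np.array([-.427,.904,0])
print("tab/plate front proj",proj(c,t+d*.013-[0,0,.0236]),"bore front",proj(c,t+d*.013-[0,0,.0356]))
for k in(.03,.05,.07):
  p=np.array([.527,-.1065,.13])+d*k;print("rod",proj(c,p))
cv2.imwrite("pics/w3c.png",cv2.resize(im[100:340,185:385,::-1],(500,600)))
E
```

```text
[ 0.52739205 -0.1080548   0.19932731] [6.09682586e-04 5.34651771e-01 8.45072192e-01 3.18794280e-04] [ 0.22569236 -0.607917   -0.93692689] 0.10406031197205586
tab/plate front proj (np.float64(285.3525287582648), np.float64(240.74996992454902)) bore front (np.float64(285.23972648040194), np.float64(231.49170272479904))
rod (np.float64(285.5822080691627), np.float64(181.70941999192144))
rod (np.float64(285.684846315549), np.float64(148.15750769355742))
rod (np.float64(285.7941891786356), np.float64(112.41389084597155))
```

View pics/w3c.png

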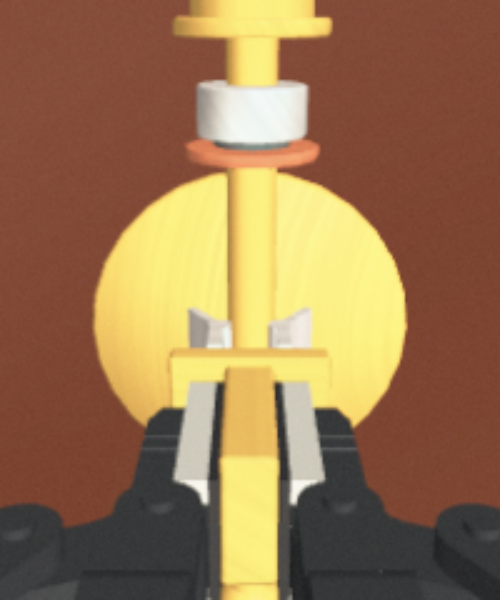

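The washer is at crop (253,155) and the flange at crop (253,25). The rod's mid column is 253 in the crop, the lips' 251 and the plate's 250, so the clip is centred within 1 mm. I'll lower it with force checks.

Emit:
{"op": "send_rows", "data": {
  "commands": [
    [0, 0, -5, 0, 0],
    [0, 0, -10, 0, 0],
    [0, 0, -13, 0, 0],
    [0, 0, -15, 0, 0],
    [0, 0, -15, 0, 0],
    [0, 0, -15, 0, 0]
  ]
}}

```text
time_s: 7.3
tcp_pos: [0.5267, -0.1085, 0.1831]
tcp_rot: [-0.0, 0.535, 0.845, 0.0]
wrist_force: [0.0, 0.5, -0.9]
opening: 0.11
finger_force: 61.1
```

Emit:
{"op": "send_rows", "data": {
  "commands": [
    [0, 0, -1, 0, 0],
    [0, 0, -2, 0, 0],
    [0, 0, -3, 0, 0],
    [0, 0, -3, 0, 0]
  ]
}}

```text
time_s: 7.63
tcp_pos: [0.5267, -0.1086, 0.1802]
tcp_rot: [-0.0, 0.535, 0.845, -0.0]
wrist_force: [-0.0, 0.5, -0.4]
opening: 0.106
finger_force: 61.1
```

Emit:
{"op": "send_rows", "data": {
  "commands": [
    [0, 0, -1, 0, 0],
    [0, 0, -2, 0, 0],
    [0, 0, -2, 0, 0]
  ]
}}

```text
time_s: 7.88
tcp_pos: [0.5272, -0.1085, 0.1785]
tcp_rot: [0.0, 0.535, 0.845, 0.0]
wrist_force: [0.5, 0.3, -0.0]
opening: 0.106
finger_force: 61.3
```

Emit:
{"op": "send_rows", "data": {
  "commands": [
    [0, 0, -0.7, 0, 0],
    [0, 0, -1.5, 0, 0],
    [0, 0, -1.5, 0, 0]
  ]
}}

```text
time_s: 8.13
tcp_pos: [0.5275, -0.1084, 0.1773]
tcp_rot: [0.001, 0.535, 0.845, 0.0]
wrist_force: [1.1, 0.7, 4.1]
opening: 0.107
finger_force: 61.9
```

Emit:
{"op": "send_rows", "data": {
  "commands": [
    [0, 0, -0.7, 0, 0],
    [0, 0, -1.5, 0, 0],
    [0, 0, -1.5, 0, 0]
  ]
}}

```text
time_s: 8.38
tcp_pos: [0.5275, -0.1085, 0.176]
tcp_rot: [0.001, 0.535, 0.845, 0.0]
wrist_force: [0.7, -0.6, 5.9]
opening: 0.108
finger_force: 62.3
```

Emit:
{"op": "send_rows", "data": {
  "commands": [
    [0, 0, -0.5, 0, 0],
    [0, 0, -1, 0, 0],
    [0, 0, -1, 0, 0]
  ]
}}

```text
time_s: 8.63
tcp_pos: [0.5274, -0.1085, 0.1749]
tcp_rot: [0.001, 0.535, 0.845, 0.0]
wrist_force: [1.2, 1.0, 5.8]
opening: 0.104
finger_force: 62.3
```

Emit:
{"op": "send_rows", "data": {
  "commands": [
    [0, 0, -0.5, 0, 0],
    [0, 0, -1, 0, 0],
    [0, 0, -1, 0, 0]
  ]
}}

```text
time_s: 8.88
tcp_pos: [0.5273, -0.1086, 0.1738]
tcp_rot: [0.001, 0.535, 0.845, 0.0]
wrist_force: [1.4, 0.3, 4.3]
opening: 0.104
finger_force: 62.2
```

Emit:
{"op": "send_rows", "data": {
  "commands": [
    [0, 0, -0.5, 0, 0],
    [0, 0, -1, 0, 0],
    [0, 0, -1, 0, 0]
  ]
}}

```text
time_s: 9.13
tcp_pos: [0.527, -0.1086, 0.1723]
tcp_rot: [0.0, 0.535, 0.845, 0.0]
wrist_force: [2.4, -0.0, 2.1]
opening: 0.107
finger_force: 61.7
```

Emit:
{"op": "send_rows", "data": {
  "commands": [
    [0.6, 0.3, -0.5, 0, 0],
    [0.6, 0.3, -1, 0, 0],
    [0.6, 0.3, -1, 0, 0]
  ]
}}

```text
time_s: 9.38
tcp_pos: [0.5271, -0.1084, 0.1709]
tcp_rot: [-0.0, 0.535, 0.845, -0.0]
wrist_force: [1.0, 0.1, 0.2]
opening: 0.108
finger_force: 61.5
```

Emit:
{"op": "send_rows", "data": {
  "commands": [
    [0, 0, -0.5, 0, 0],
    [0, 0, -1, 0, 0],
    [0, 0, -1, 0, 0]
  ]
}}

```text
time_s: 9.63
tcp_pos: [0.5271, -0.1082, 0.17]
tcp_rot: [-0.0, 0.535, 0.845, -0.0]
wrist_force: [1.8, -0.3, -0.7]
opening: 0.106
finger_force: 61.3
```

Emit:
{"op": "send_rows", "data": {
  "commands": [
    [0, 0, -0.5, 0, 0],
    [0, 0, -1, 0, 0],
    [0, 0, -1, 0, 0]
  ]
}}

```text
time_s: 9.88
tcp_pos: [0.5271, -0.1082, 0.169]
tcp_rot: [-0.0, 0.535, 0.845, -0.0]
wrist_force: [0.9, 1.0, -0.8]
opening: 0.106
finger_force: 61.2
```

Emit:
{"op": "send_rows", "data": {
  "commands": [
    [0, 0, -0.5, 0, 0],
    [0, 0, -1, 0, 0],
    [0, 0, -1, 0, 0]
  ]
}}

```text
time_s: 10.13
tcp_pos: [0.5272, -0.1082, 0.1681]
tcp_rot: [-0.0, 0.535, 0.845, -0.0]
wrist_force: [2.1, 0.1, -1.8]
opening: 0.108
finger_force: 61.2
```

Emit:
{"op": "send_rows", "data": {
  "commands": [
    [0, 0, -0.5, 0, 0],
    [0, 0, -1, 0, 0],
    [0, 0, -1, 0, 0]
  ]
}}

```text
time_s: 10.38
tcp_pos: [0.5275, -0.1081, 0.1673]
tcp_rot: [0.0, 0.535, 0.845, 0.0]
wrist_force: [2.1, 0.7, -2.3]
opening: 0.11
finger_force: 61.1
```

Emit:
{"op": "send_rows", "data": {
  "commands": [
    [0, 0, -0.4, 0, 0],
    [0, 0, -0.8, 0, 0],
    [0, 0, -0.8, 0, 0]
  ]
}}

```text
time_s: 10.63
tcp_pos: [0.5275, -0.1082, 0.1666]
tcp_rot: [0.0, 0.535, 0.845, 0.0]
wrist_force: [2.6, 1.3, -0.5]
opening: 0.102
finger_force: 61.2
```

Emit:
{"op": "send_rows", "data": {
  "commands": [
    [0.5, 0.2, -0.3, 0, 0],
    [0.5, 0.2, -0.6, 0, 0],
    [0.5, 0.2, -0.6, 0, 0]
  ]
}}

```text
time_s: 10.88
tcp_pos: [0.5277, -0.1082, 0.1659]
tcp_rot: [-0.0, 0.535, 0.845, -0.0]
wrist_force: [-0.1, 0.2, 1.4]
opening: 0.106
finger_force: 61.6
```

Emit:
{"op": "send_rows", "data": {
  "commands": [
    [0, 0, -0.2, 0, 0],
    [0, 0, -0.4, 0, 0],
    [0, 0, -0.4, 0, 0]
  ]
}}

```text
time_s: 11.13
tcp_pos: [0.5278, -0.1082, 0.1659]
tcp_rot: [0.0, 0.535, 0.845, -0.0]
wrist_force: [-1.0, 0.1, 5.6]
opening: 0.106
finger_force: 62.2
```

The clip has snapped on and reached the hard stop at TCP z 165.9, matching the expected 165.6. I'll ease up slightly and slide it along the arm.

Emit:
{"op": "send_rows", "data": {
  "commands": [
    [0, 0, 0.4, 0, 0],
    [-0.9, 1.8, 0.4, 0, 0],
    [-1.7, 3.6, 0.4, 0, 0],
    [-2.6, 5.4, 0.4, 0, 0],
    [-3.4, 7.2, 0.4, 0, 0],
    [-4.3, 9.0, 0.4, 0, 0],
    [-5.1, 10.8, 0.4, 0, 0],
    [-6.0, 12.7, 0.4, 0, 0],
    [-6.8, 14.5, 0.4, 0, 0],
    [-7.7, 16.3, 0.4, 0, 0],
    [-8.5, 18.1, 0.4, 0, 0],
    [-8.5, 18.1, 0.4, 0, 0]
  ]
}}

```text
time_s: 12.13
tcp_pos: [0.5191, -0.0894, 0.1659]
tcp_rot: [-0.0, 0.535, 0.845, 0.0]
wrist_force: [1.6, -2.0, 1.6]
opening: 0.107
finger_force: 61.4
```

```bash
python3 - <<'E'
from h import *
c=eyes.calibration("wrist");im=eyes.get_image("wrist")
cv2.imwrite("pics/w4c.png",cv2.resize(im[150:300,225:345,::-1],(480,600)))
E
```

```text
(no output)
```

View pics/w4c.png

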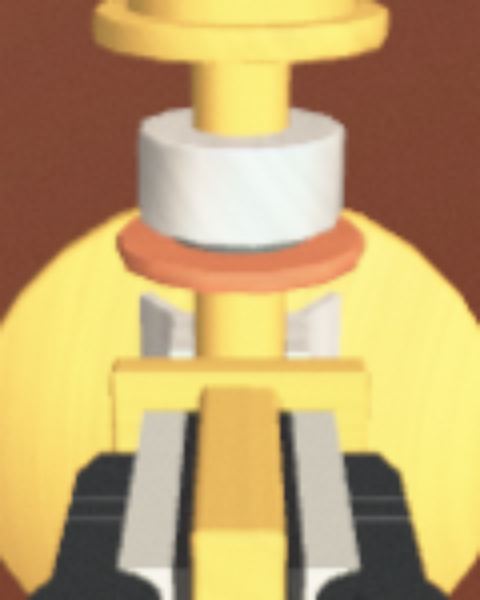

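The clip sits upright on the rod, with roughly 8–10 mm to the washer (crop rows 290 to 360). The drag is about 2.5 N. I'll continue slowly.

Emit:
{"op": "send_rows", "data": {
  "commands": [
    [-0.6, 1.2, 0, 0, 0],
    [-1.1, 2.4, 0, 0, 0],
    [-1.7, 3.6, 0, 0, 0],
    [-2.1, 4.5, 0, 0, 0],
    [-2.1, 4.5, 0, 0, 0]
  ]
}}

```text
time_s: 12.6
tcp_pos: [0.5172, -0.0853, 0.1659]
tcp_rot: [-0.0, 0.535, 0.845, 0.0]
wrist_force: [1.3, -2.0, 2.5]
opening: 0.106
finger_force: 61.5
```

Emit:
{"op": "send_rows", "data": {
  "commands": [
    [-0.4, 0.9, 0, 0, 0],
    [-0.6, 1.4, 0, 0, 0],
    [-0.6, 1.4, 0, 0, 0]
  ]
}}

```text
time_s: 12.85
tcp_pos: [0.5166, -0.084, 0.1659]
tcp_rot: [0.0, 0.535, 0.845, -0.0]
wrist_force: [1.6, -2.8, 1.3]
opening: 0.101
finger_force: 61.5
```

Emit:
{"op": "send_rows", "data": {
  "commands": [
    [-0.2, 0.5, 0, 0, 0],
    [-0.4, 0.9, 0, 0, 0],
    [-0.4, 0.9, 0, 0, 0]
  ]
}}

```text
time_s: 13.1
tcp_pos: [0.5163, -0.0831, 0.1659]
tcp_rot: [0.0, 0.535, 0.845, 0.0]
wrist_force: [1.6, -3.2, 1.8]
opening: 0.105
finger_force: 61.5
```

Emit:
{"op": "send_rows", "data": {
  "commands": [
    [-0.2, 0.5, 0, 0, 0],
    [-0.4, 0.9, 0, 0, 0],
    [-0.4, 0.9, 0, 0, 0]
  ]
}}

```text
time_s: 13.35
tcp_pos: [0.5158, -0.0822, 0.1659]
tcp_rot: [-0.0, 0.535, 0.845, 0.0]
wrist_force: [1.1, -3.5, 2.1]
opening: 0.105
finger_force: 61.5
```

Emit:
{"op": "send_rows", "data": {
  "commands": [
    [-0.2, 0.5, 0, 0, 0],
    [-0.4, 0.9, 0, 0, 0],
    [-0.4, 0.9, 0, 0, 0]
  ]
}}

```text
time_s: 13.6
tcp_pos: [0.5154, -0.0813, 0.1659]
tcp_rot: [-0.0, 0.535, 0.845, -0.0]
wrist_force: [0.4, -3.2, 2.2]
opening: 0.107
finger_force: 61.5
```

Emit:
{"op": "send_rows", "data": {
  "commands": [
    [-0.2, 0.4, 0, 0, 0],
    [-0.3, 0.7, 0, 0, 0],
    [-0.3, 0.7, 0, 0, 0]
  ]
}}

```text
time_s: 13.85
tcp_pos: [0.5151, -0.0806, 0.1659]
tcp_rot: [0.0, 0.535, 0.845, -0.0]
wrist_force: [1.9, -4.3, 2.6]
opening: 0.108
finger_force: 61.5
```

Emit:
{"op": "send_rows", "data": {
  "commands": [
    [-0.1, 0.3, 0, 0, 0],
    [-0.2, 0.5, 0, 0, 0],
    [-0.2, 0.5, 0, 0, 0]
  ]
}}

```text
time_s: 14.1
tcp_pos: [0.5149, -0.0801, 0.1659]
tcp_rot: [-0.0, 0.535, 0.845, -0.0]
wrist_force: [1.6, -4.1, 3.0]
opening: 0.106
finger_force: 61.5
```

Emit:
{"op": "send_rows", "data": {
  "commands": [
    [-0.1, 0.3, 0, 0, 0],
    [-0.2, 0.5, 0, 0, 0],
    [-0.2, 0.5, 0, 0, 0]
  ]
}}

```text
time_s: 14.35
tcp_pos: [0.5147, -0.0796, 0.1659]
tcp_rot: [0.0, 0.535, 0.845, -0.0]
wrist_force: [1.2, -4.0, 2.3]
opening: 0.104
finger_force: 61.5
```

Emit:
{"op": "send_rows", "data": {
  "commands": [
    [-0.1, 0.3, 0, 0, 0],
    [-0.2, 0.5, 0, 0, 0],
    [-0.2, 0.5, 0, 0, 0]
  ]
}}

```text
time_s: 14.6
tcp_pos: [0.5145, -0.0791, 0.1659]
tcp_rot: [-0.0, 0.535, 0.845, -0.0]
wrist_force: [0.7, -3.8, 1.6]
opening: 0.103
finger_force: 61.5
```

Emit:
{"op": "send_rows", "data": {
  "commands": [
    [-0.1, 0.3, 0, 0, 0],
    [-0.2, 0.5, 0, 0, 0],
    [-0.2, 0.5, 0, 0, 0]
  ]
}}

```text
time_s: 14.85
tcp_pos: [0.5144, -0.0787, 0.1659]
tcp_rot: [0.0, 0.535, 0.845, -0.0]
wrist_force: [0.5, -4.1, 2.1]
opening: 0.105
finger_force: 61.5
```

Emit:
{"op": "send_rows", "data": {
  "commands": [
    [-0.1, 0.2, 0, 0, 0],
    [-0.2, 0.4, 0, 0, 0],
    [-0.2, 0.4, 0, 0, 0]
  ]
}}

```text
time_s: 15.1
tcp_pos: [0.5142, -0.0783, 0.1659]
tcp_rot: [0.0, 0.535, 0.845, -0.0]
wrist_force: [1.3, -4.4, 1.7]
opening: 0.107
finger_force: 61.5
```

Emit:
{"op": "send_rows", "data": {
  "commands": [
    [-0.1, 0.2, 0, 0, 0],
    [-0.2, 0.4, 0, 0, 0],
    [-0.2, 0.4, 0, 0, 0]
  ]
}}

```text
time_s: 15.35
tcp_pos: [0.514, -0.0779, 0.1659]
tcp_rot: [0.0, 0.535, 0.845, -0.0]
wrist_force: [2.2, -4.7, 2.2]
opening: 0.101
finger_force: 61.5
```

Emit:
{"op": "send_rows", "data": {
  "commands": [
    [-0.1, 0.2, 0, 0, 0],
    [-0.15, 0.35, 0, 0, 0],
    [-0.15, 0.35, 0, 0, 0]
  ]
}}

```text
time_s: 15.6
tcp_pos: [0.5138, -0.0776, 0.1659]
tcp_rot: [0.0, 0.535, 0.845, -0.0]
wrist_force: [1.8, -5.1, 1.6]
opening: 0.105
finger_force: 61.5
```

Emit:
{"op": "send_rows", "data": {
  "commands": [
    [-0.1, 0.2, 0, 0, 0],
    [-0.15, 0.35, 0, 0, 0],
    [-0.15, 0.35, 0, 0, 0]
  ]
}}

```text
time_s: 15.85
tcp_pos: [0.5137, -0.0773, 0.1659]
tcp_rot: [0.0, 0.535, 0.845, -0.0]
wrist_force: [2.6, -5.3, 0.7]
opening: 0.106
finger_force: 61.5
```

Emit:
{"op": "send_rows", "data": {
  "commands": [
    [-0.1, 0.2, 0, 0, 0],
    [-0.15, 0.3, 0, 0, 0],
    [-0.15, 0.3, 0, 0, 0]
  ]
}}

```text
time_s: 16.1
tcp_pos: [0.5136, -0.077, 0.1659]
tcp_rot: [0.0, 0.535, 0.845, -0.0]
wrist_force: [2.0, -4.7, 1.5]
opening: 0.105
finger_force: 61.5
```

Emit:
{"op": "send_rows", "data": {
  "commands": [
    [-0.1, 0.2, 0, 0, 0],
    [-0.15, 0.35, 0, 0, 0],
    [-0.15, 0.35, 0, 0, 0]
  ]
}}

```text
time_s: 16.35
tcp_pos: [0.5135, -0.077, 0.1659]
tcp_rot: [0.0, 0.535, 0.845, -0.0]
wrist_force: [2.9, -5.3, 1.6]
opening: 0.101
finger_force: 61.5
```

Emit:
{"op": "send_rows", "data": {
  "commands": [
    [-0.1, 0.2, 0, 0, 0],
    [-0.15, 0.35, 0, 0, 0],
    [-0.15, 0.35, 0, 0, 0]
  ]
}}

```text
time_s: 16.6
tcp_pos: [0.5135, -0.0769, 0.166]
tcp_rot: [0.001, 0.535, 0.845, -0.0]
wrist_force: [3.4, -8.1, 1.4]
opening: 0.106
finger_force: 61.5
```

Emit:
{"op": "send_rows", "data": {
  "commands": [
    [-0.1, 0.2, 0, 0, 0],
    [-0.15, 0.35, 0, 0, 0],
    [-0.15, 0.35, 0, 0, 0]
  ]
}}

```text
time_s: 16.85
tcp_pos: [0.5135, -0.0769, 0.166]
tcp_rot: [0.001, 0.535, 0.845, -0.0]
wrist_force: [3.3, -7.4, 0.3]
opening: 0.106
finger_force: 61.5
```

Hard contact: along-arm force is about 8 N and the clip no longer advances. I'll add slightly and hold.

Emit:
{"op": "send_rows", "data": {
  "commands": [
    [-0.1, 0.15, 0, 0, 0],
    [-0.1, 0.25, 0, 0, 0],
    [-0.1, 0.25, 0, 0, 0],
    [-0.1, 0.25, 0, 0, 0]
  ]
}}

```text
time_s: 17.18
tcp_pos: [0.5134, -0.0768, 0.166]
tcp_rot: [0.001, 0.535, 0.845, -0.0]
wrist_force: [3.7, -8.1, 1.6]
opening: 0.105
finger_force: 61.5
```

```bash
python3 - <<'E'
from h import *
d=np.array([-.427,.904,0])
for i in range(5):
    s=status.state();print(s["wrist_force"].round(2),(s["wrist_force"]@d).round(2));eyes.get_image("wrist")
E
```

```text
[ 3.65 -8.15  1.57] -8.93
[ 3.35 -7.98 -0.38] -8.64
[ 3.79 -7.97  0.61] -8.82
[ 3.09 -8.31  0.36] -8.84
[ 2.87 -7.65 -0.35] -8.14
```

Emit:
{"op": "send_rows", "data": {
  "commands": [
    [-0.1, 0.15, 0, 0, 0],
    [-0.15, 0.3, 0, 0, 0],
    [-0.15, 0.3, 0, 0, 0],
    [-0.15, 0.3, 0, 0, 0]
  ]
}}

```text
time_s: 17.77
tcp_pos: [0.5134, -0.0768, 0.166]
tcp_rot: [0.001, 0.535, 0.845, -0.0]
wrist_force: [4.2, -9.1, -0.4]
opening: 0.105
finger_force: 61.4
```

```bash
python3 - <<'E'
from h import *
d=np.array([-.427,.904,0])
for i in range(4):
    s=status.state();print((s["wrist_force"]@d).round(2));eyes.get_image("wrist")
E
```

```text
-10.01
-10.37
-9.83
-10.0
```

Emit:
{"op": "send_rows", "data": {
  "commands": [
    [-0.1, 0.15, 0, 0, 0],
    [-0.15, 0.35, 0, 0, 0],
    [-0.15, 0.35, 0, 0, 0],
    [-0.15, 0.35, 0, 0, 0],
    [-0.15, 0.35, 0, 0, 0],
    [-0.15, 0.35, 0, 0, 0],
    [-0.15, 0.35, 0, 0, 0],
    [-0.15, 0.35, 0, 0, 0]
  ]
}}

```text
time_s: 18.63
tcp_pos: [0.5134, -0.0767, 0.166]
tcp_rot: [0.001, 0.535, 0.845, -0.0]
wrist_force: [4.1, -9.8, -0.3]
opening: 0.108
finger_force: 61.4
```

Emit:
{"op": "send_rows", "data": {
  "commands": [
    [0.2, -0.4, 0, 0, 0],
    [0.4, -0.8, 0, 0, 0],
    [0.5, -1.0, 0, 0, 0],
    [0.5, -1.0, 0, 0, 0]
  ]
}}

```text
time_s: 18.97
tcp_pos: [0.5134, -0.0768, 0.166]
tcp_rot: [0.0, 0.535, 0.845, -0.0]
wrist_force: [2.7, -7.4, 1.9]
opening: 0.107
finger_force: 61.5
```

Emit:
{"op": "send_rows", "data": {
  "commands": [
    [0.2, -0.4, 0, 0, 0],
    [0.4, -0.8, 0, 0, 0],
    [0.6, -1.2, 0, 0, 0],
    [0.6, -1.2, 0, 0, 0],
    [0.6, -1.2, 0, 0, 0]
  ]
}}

```text
time_s: 19.38
tcp_pos: [0.5135, -0.0769, 0.1659]
tcp_rot: [-0.0, 0.535, 0.845, -0.0]
wrist_force: [0.1, -3.3, 3.5]
opening: 0.106
finger_force: 61.8
```

Emit:
{"op": "send_rows", "data": {
  "commands": [
    [0.2, -0.4, 0.2, 0, 0],
    [0.3, -0.6, 0.3, 0, 0],
    [0.3, -0.6, 0.3, 0, 0],
    [0.3, -0.6, 0.3, 0, 0]
  ]
}}

```text
time_s: 19.72
tcp_pos: [0.5136, -0.0771, 0.1659]
tcp_rot: [-0.001, 0.535, 0.845, 0.0]
wrist_force: [-0.2, -0.7, 0.8]
opening: 0.107
finger_force: 61.5
```

Emit:
{"op": "send_rows", "data": {
  "commands": [
    [0, 0, 0, 0, 14],
    [0, 0, 0, 0, 20],
    [0, 0, 0, 0, 35],
    [0, 0, 0, 0, 45],
    [0, 0, 0, 0, 45],
    [0, 0, 0, 0, 45],
    [0, 0, 5, 0, 45],
    [0, 0, 15, 0, 45],
    [0, 0, 35, 0, 45],
    [0, 0, 65, 0, 45],
    [0, 0, 100, 0, 45],
    [0, 0, 120, 0, 45],
    [0, 0, 120, 0, 45],
    [0, 0, 120, 0, 45]
  ]
}}

```text
time_s: 20.88
tcp_pos: [0.5147, -0.0776, 0.2882]
tcp_rot: [0.002, 0.535, 0.845, 0.0]
wrist_force: [-0.8, 0.2, -1.2]
opening: 0.529
finger_force: 0.0
```

Emit:
{"op": "send_rows", "data": {
  "commands": [
    [17, -36, 0, 0, 45],
    [34, -72, 0, 0, 45],
    [40, -84, 0, 0, 45],
    [40, -84, 0, 0, 45],
    [40, -84, 0, 0, 45],
    [40, -84, 0, 0, 45]
  ]
}}

```text
time_s: 21.38
tcp_pos: [0.5535, -0.1605, 0.2855]
tcp_rot: [-0.001, 0.534, 0.845, 0.0]
wrist_force: [0.6, 0.5, 0.5]
opening: 0.527
finger_force: 0.0
```

```bash
python3 - <<'E'
from h import *
im=eyes.get_image("wrist");s=eyes.get_image("scene")
a=cv2.resize(im[40:280,180:400],(550,600),interpolation=cv2.INTER_CUBIC);b=cv2.resize(s[150:230,240:330],(250,222),interpolation=cv2.INTER_CUBIC)
o=np.zeros((600,800,3),np.uint8);o[:,:550]=a;o[:222,550:]=b
o[230:418,550:]=cv2.resize(s,(250,188))
cv2.imwrite("pics/end.png",o[:,:,::-1])
E
```

```text
(no output)
```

View pics/end.png

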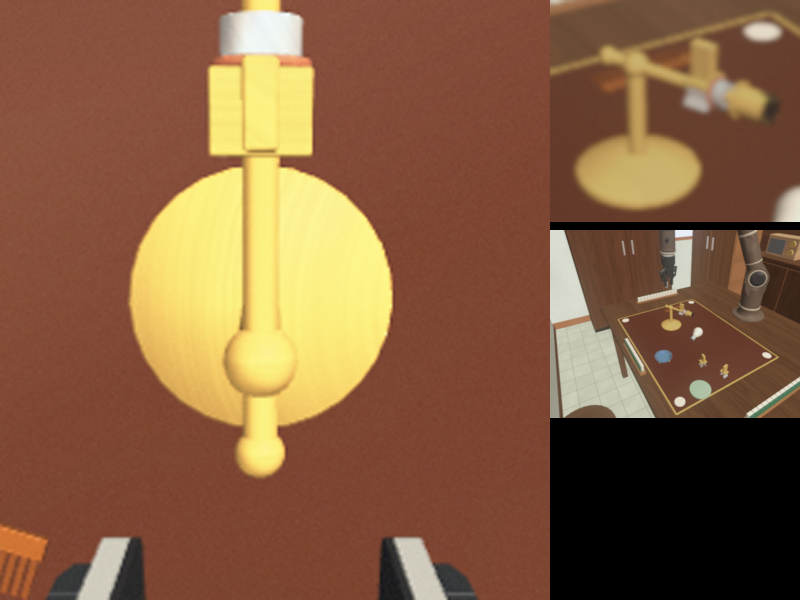

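The clip is upright on the rod at crop (261,110), against the copper washer at crop (261,60). The gripper is clear and the bystanders look undisturbed, so I'll hand in.

```bash
python3 -c "
from plant import job;print(job.sign_off())"
```

```text
the job is handed in; nothing more can be done
None
```

The clip is snapped onto the lamp's arm, slid up to the copper washer, leaned on at about 10–11 N (wrist reading), and left upright touching it; the job was handed in at about 21 s with the gripper clear.

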